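Seat the proud vial and start the autosampler

ROBOT

A 7-joint arm with a two-finger parallel gripper is mounted at the origin on the work surface. World frame = base frame: x ahead of the robot, y to its left, z up, the work surface at z = 0. Lengths are in m, angles in degrees, forces in N, time in s.
With the tool pointing down it reaches from about 0.425 to 0.875 m from the base axis. Payload 4.7 kg.
Tool frame: the origin (TCP) lies midway between the tips of the shut fingers; the grasp point (between the pads) lies 19 mm behind it; y points along the fingers, x is the direction in which the jaws open and shut, and the axes are right-handed (so a half turn about y gives the same grasp; the last joint's range is limited). The gripper opens to 87 mm and grips with 3 to 60 N. Pads are 19 mm wide; open, the fingers measure 117 mm over their backs; the gripper's body (75 mm by 190 mm) begins 51 mm behind the grasp point.
Start: joints at [-64.452, 18.392, -4.016, 83.108, 1.295, 78.541, -3.26], TCP at [0.272, 0.59, 0.223] pointing down, gripper open.
Joint ranges: [-163.93, 163.93], [-17.29, 119.83], [-79.2, 71.16], [3.27, 140.29], [-89.18, 269.18], [5.43, 117.66], [-154.24, 154.24]. Speed limits (degrees/s): [147.25, 147.25, 180, 180, 180, 180, 180].

INTERFACE

Orientations are given as [roll, pitch, yaw] about the fixed x, y, z axes, in that order (R = Rz(yaw) Ry(pitch) Rx(roll)).
In Python, from cell import env gives the robot as it stands.
- The arm moves only by the tool carry_out, never from a script. Its argument "targets" is a list of rows, each a list of 2 entries, a list of its own where there are three numbers: the shift along the tool's x, y, z in mm, then the turn, a rotation vector about the tool's x, y, z in degrees. A call has 1 to 12 rows; each row shifts and turns the commanded pose from where the row before left it, along the tool's axes as they then stand; what a row does not reach is not made up. A row lasts 1/10 s, in which the tool goes at most 50 mm and 8.59 degrees, less where a joint would pass 70% of its speed; a pose out of reach is approached as far as the arm can. A call with a gripper value outside its range is refused whole. "jaw" is the opening, from 0 (shut) to 1 (fully open), set as the call begins (left out, the last holds). The fingers move at their own pace and stop on an object; "squeeze" is the grip in N (left out, the last holds). Time passes only in rows, so rows that do not move let the fingers close. It gives the time, the measured TCP pose, the force and the opening at its end, in the units of the state.
- env.get_obs(): the state, without advancing time (a new reading comes with each control period).
- env.read_camera(name): name is "scene" or "top" or "wrist"; returns the picture (420x560x3 uint8, red, green, blue); there is no depth.
- env.get_calibration(name): a dict with "fx", "fy", "cx", "cy" (pixels), "R" (3x3) and "t" (3): a world point X has camera coordinates R X + t; the wrist camera has in their place "hand_eye" (4x4, takes a point from camera to tool coordinates, whose origin is the TCP and whose axes are the tool frame's). Camera axes: x right, y down, z forward; pixel columns grow to the right and rows downward; lengths in m; the calibration is good to about 2 mm. A picture is of the moment at which its call begins: read the wrist's pose just before it. get_calibration takes no time and is no camera call.
- env.sign_off(): hands the job in, once; it reports no verdict.
Trained networks look in the newest picture that a camera, given by its name, has taken for a name from the list of things; names that differ only in an ending like _2 or _b are one class to them, and where a whole thing is asked for, a point or a joint stands for the part that bears it (a point fixed in the world has none). Each returns a list of dicts, best first, with "p" (0 to 1); they miss things now and then, are a little off and sometimes report something else, mostly with a low value. They report only what shows in the picture. A call takes as long as a camera call.
- env.outline_of(camera, label): "mask" (420x560 bool, what is visible of it) and "xy" ([column, row] in pixels, amid what is visible of it).
The state is a dict: "time_s": time; "qpos": joint angles; "joint_velocities": joint speeds; "effort": joint torques, N m; "tool_pos": TCP position; "tool_rot": TCP orientation; "force": force on the tool from outside, world axes, zero at the start; "wrist_torque": the same for the moment, N m; "grip_width": finger opening in m.
Only numpy, scipy, OpenCV 4.12 (cv2) and the standard library are available. Lean on these libraries where they do the work, as an engineer would, in place of code of your own. Each camera call takes 0.05 s, during which the arm holds its last target.

TASK

One vial in the autosampler's tray, the one with the blue cap, was not pushed in properly and the probe would hit it. With a fingertip, gently press it down until it is fully home, level with the others, then gently press the green start key right down and draw the hand back clear. Press only: do not lift any vial, and leave the other vials, the red and grey keys and the things standing on the bench alone.

Things in the scene. Friction and masses are not known exactly. Their poses are not given: they have to be found in the camera images.
- autosampler: Open benchtop autosampler, fixed: beige base 320 mm deep (x) by 380 mm wide (y), deck 80 mm above the bench. Origin at the centre of its underside, z up, x from its front to its back, y to its left. On the front edge (robot's side) lies a strip with three keys in a row along y, 48 mm apart: red, green, grey from right to left. Behind it stands the vial tray; the probe tower stands at the back left corner.
- tray_top (a point): Centre of the top face of the grey vial tray, 100 mm above the bench; the tray is 150 mm (x) by 196 mm (y), with 3 by 4 pockets 42 mm apart. Five pockets hold upright vials, their centres at least 59 mm apart; which vial is in which pocket changes.
- probe_arm_tip (a point): Front end of the parked probe arm, at its underside, 247 mm above the bench. From here the arm (30 mm wide) runs 90 mm towards the back to the probe tower (46 mm wide, 308 mm tall). Below this end hangs a thin probe over a white rinse port (34 mm across, top 104 mm above the bench). Nothing to do here: keep clear.
- blue_vial: Amber glass 40 ml vial in the tray, flat blue screw cap: 27 mm across, cap 15 mm tall, 98 mm tall overall. Origin at the centre of its underside, inside the tray; z up, the top of the cap 98 mm above the origin. At the start it stands proud: origin 54 to 59 mm above the bench.
- blue_vial_cap (a point): Centre of the flat top of the blue cap. It ends 140 mm above the bench, level with the other caps, when the vial is fully home on the pocket's hard stop (vial origin then at 42 mm). The pocket's spring grips the vial: it slides straight down under a push of about 3 to 4 N on the cap and stays where it is left.
- start_key_top (a point): Green START push key, a square of 26 mm, on the strip along the front of the autosampler: point at the centre of its top face, 89.5 mm above the bench when the key is out. Pressed straight down it travels 4 mm to a hard stop against a spring (1.6 N at first, 4.8 N at the stop), registers when at least 3 mm down, and springs back when released.
- start_key (a joint): Travel of the green start key in m: 0 out, 0.004 fully pressed.
- white_vial_1: Amber glass 40 ml vial in the tray, flat white screw cap: 27 mm across, cap 15 mm tall, 98 mm tall overall. Origin at the centre of its underside, inside the tray; z up, the top of the cap 98 mm above the origin. Fully seated (origin 42 mm above the bench, cap top 140 mm above the bench). A bystander: leave it alone.
- white_vial_2: Amber glass 40 ml vial in the tray, flat white screw cap: 27 mm across, cap 15 mm tall, 98 mm tall overall. Origin at the centre of its underside, inside the tray; z up, the top of the cap 98 mm above the origin. Fully seated (origin 42 mm above the bench, cap top 140 mm above the bench). A bystander: leave it alone.
- white_vial_3: Amber glass 40 ml vial in the tray, flat white screw cap: 27 mm across, cap 15 mm tall, 98 mm tall overall. Origin at the centre of its underside, inside the tray; z up, the top of the cap 98 mm above the origin. Fully seated (origin 42 mm above the bench, cap top 140 mm above the bench). A bystander: leave it alone.
- red_vial: Amber glass 40 ml vial in the tray, flat red screw cap: 27 mm across, cap 15 mm tall, 98 mm tall overall. Origin at the centre of its underside, inside the tray; z up, the top of the cap 98 mm above the origin. Fully seated (origin 42 mm above the bench, cap top 140 mm above the bench). A bystander: leave it alone.
- stop_key_top (a point): Red STOP push key, a square of 26 mm, on the strip along the front of the autosampler: point at the centre of its top face, 89.5 mm above the bench when the key is out. A bystander: leave it alone.
- stop_key (a joint): Travel of the red stop key in m: 0 out, 0.004 fully pressed.
- rinse_key_top (a point): Grey RINSE push key, a square of 26 mm, on the strip along the front of the autosampler: point at the centre of its top face, 89.5 mm above the bench when the key is out. A bystander: leave it alone.
- rinse_key (a joint): Travel of the grey rinse key in m: 0 out, 0.004 fully pressed.
- spare_vial: Loose 40 ml amber vial with a black cap and white label, 28 mm across and 98 mm tall, standing on the bench to the right of the autosampler; origin at the centre of its underside. A bystander.
- solvent_bottle: Loose clear solvent bottle with a blue cap, 86 mm across and 175 mm tall, standing on the bench to the left of the autosampler; origin at the centre of its underside. A bystander.

How it is judged (in metres and radians):
On the way, in this order (a step that is already met when the one before it is completed fails the run):
1. the blue-capped vial is pressed fully home (within 2 mm) (z of blue_vial in the frame of autosampler below 0.044 m), for 0.2 s.
2. the green start key is pressed down (at least 3 mm) (value of joint start_key above 0.003 m), for 0.02 s.
At the end, for the whole second after the job is handed in: The blue-capped vial is home within 2 mm, all three keys are out again (within 1 mm), the other vials in the tray have not moved by more than 2.5 mm and the spare vial and solvent bottle not by more than 10 mm (z of blue_vial in the frame of autosampler below 0.044 m and value of joint each of start_key, stop_key, rinse_key below 0.001 m and distance of each of white_vial_1, white_vial_2, white_vial_3, red_vial from where it was at the start of the episode below 0.0025 m and distance of each of spare_vial, solvent_bottle from where it was at the start of the episode below 0.01 m); the robot touches nothing.
It fails at once if the start key is pressed while the blue-capped vial still stands proud (value of joint start_key above 0.002 m and z of blue_vial in the frame of autosampler above 0.045 m).
It fails at once if the red or the grey key is pressed (over 1.5 mm) (value of joint any of stop_key, rinse_key above 0.0015 m).
It fails at once if a vial in the tray is lifted (the blue-capped one until its origin is over 61 mm above the bench, another by over 2.5 mm), or another vial is touched with more than 4 N (z of blue_vial in the frame of autosampler above 0.061 m or distance of any of white_vial_1, white_vial_2, white_vial_3, red_vial from where it was at the start of the episode above 0.0025 m or contact force between any of the fingers, the arm and white_vial_1 above 4 N or contact force between any of the fingers, the arm and white_vial_2 above 4 N or contact force between any of the fingers, the arm and white_vial_3 above 4 N or contact force between any of the fingers, the arm and red_vial above 4 N).
It fails at once if the blue-capped vial, the autosampler or its keys are pushed roughly (over 40 N) (contact force between any of the fingers, the arm and blue_vial above 40 N or contact force between any of the fingers, the arm and autosampler above 40 N).
It fails at once if the spare vial or the solvent bottle on the bench is moved (over 10 mm) (distance of any of spare_vial, solvent_bottle from where it was at the start of the episode above 0.01 m).
It also fails if it takes over 38 s, if anything falls off the work surface, if the arm or the gripper's body presses on something with over 40 N, if the wrist force passes 120 N, or if a joint passes its speed limit or range.

## Working session

There is one attempt and no reset: what is moved stays moved. The work goes in short steps, Python scripts to look and compute and a tool call to move; the robot and the scene stay as the last step left them, time stands still between calls to the robot, and variables do not carry over. Pictures are saved under pics/ and viewed, and the job is handed in when it is done.

Besides the shell and the picture viewer there is one more tool, called after "Request:" as name([rows], argument=value, ...), one row to a line, values as JSON. carry_out: Moves the arm, as the interface text tells. Its arguments: {"type":"object","properties":{"targets":{"type":"array","items":{"type":"array"}},"jaw":{"type":"number"},"squeeze":{"type":"number"}},"required":["targets"]}

```bash
mkdir -p pics; ls
python3 - <<'E'
from cell import env
import cv2,numpy as np
o=env.get_obs()
for k in o: print(k,np.round(o[k],4).tolist())
for c in("scene","top","wrist"):
    im=env.read_camera(c); cv2.imwrite(f"pics/{c}0.png",im[:,:,::-1])
    print(c,env.get_calibration(c))
E
```

```text
pics
time_s 0.0
qpos [-64.4516, 18.4398, -4.014, 83.1731, 1.293, 78.5419, -3.2621]
joint_velocities [0.0128, 0.0184, -0.0258, 0.0556, 0.0357, -0.0575, 0.0879]
effort [0.0011, -49.1306, -0.4033, -31.2518, -0.064, 0.0438, 0.0002]
tool_pos [0.2719, 0.5898, 0.2215]
tool_rot [-90.0042, 0.1097, 65.2573]
force [0.1048, -0.1464, -0.4193]
wrist_torque [0.0294, -0.0442, -0.0109]
grip_width 0.0874
scene {'fx': 445.3445547013141, 'fy': 445.3445547013141, 'cx': 276.5832383267739, 'cy': 211.94871352068094, 'R': array([[ 0.07052686,  0.99744728, -0.01117554],
       [ 0.55921081, -0.04881272, -0.82758721],
       [-0.82602012,  0.05211764, -0.56122591]]), 't': array([-0.0493971 , -0.168127  ,  1.72732189])}
top {'fx': 446.1848928163708, 'fy': 446.1848928163708, 'cx': 276.88127681041465, 'cy': 208.52364341063074, 'R': array([[ 0.01963449, -0.99972629,  0.01272161],
       [-0.98379249, -0.0215867 , -0.17800661],
       [ 0.17823251, -0.00902035, -0.98394705]]), 't': array([1.28728903e-03, 5.74313727e-01, 1.29219674e+00])}
wrist {'fx': 343.1076278768004, 'fy': 343.1076278768004, 'cx': 286.35091887738434, 'cy': 211.1578442924946, 'hand_eye': array([[ 9.99999801e-01,  6.28255035e-04, -5.23733179e-05,
        -4.12644470e-04],
       [ 2.36359556e-04, -2.96604009e-01,  9.55000527e-01,
        -1.61722436e-01],
       [ 5.84449754e-04, -9.55000349e-01, -2.96604099e-01,
         8.24268036e-02],
       [ 0.00000000e+00,  0.00000000e+00,  0.00000000e+00,
         1.00000000e+00]])}
```

View pics/scene0.png

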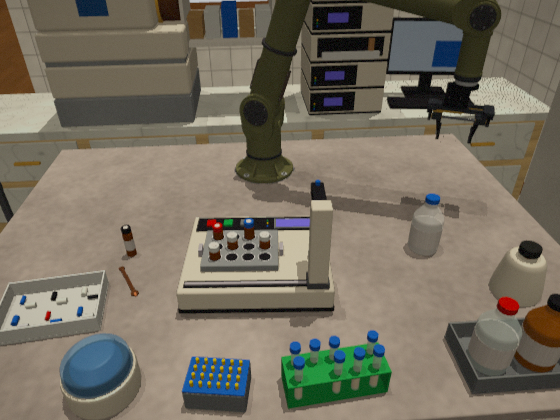

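View pics/top0.png

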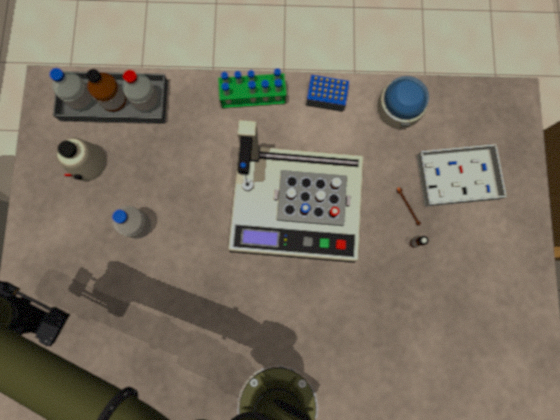

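View pics/wrist0.png

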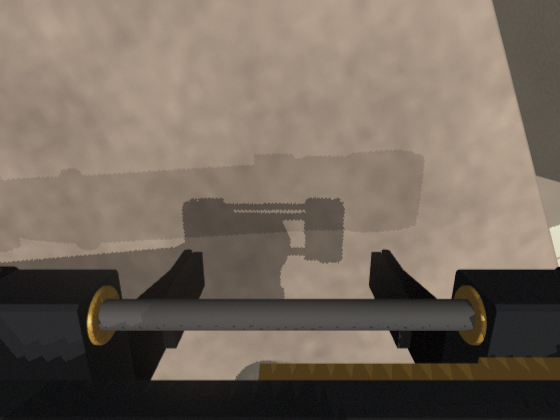

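```bash
cat > h.py <<'E'
from cell import env
import cv2,numpy as np
from scipy.spatial.transform import Rotation as Ro
def cam(c,obs=None):
    k=env.get_calibration(c)
    K=np.array([[k['fx'],0,k['cx']],[0,k['fy'],k['cy']],[0,0,1]])
    if 'R' in k: return K,np.array(k['R']),np.array(k['t'])
    T=np.eye(4);T[:3,:3]=Ro.from_euler('xyz',obs['tool_rot'],degrees=True).as_matrix();T[:3,3]=obs['tool_pos']
    W=np.linalg.inv(T@k['hand_eye']); return K,W[:3,:3],W[:3,3]
def tri(views):  # [(cam, uv)]
    A=[]
    for (K,R,t),uv in views:
        P=K@np.c_[R,t]
        A+= [uv[0]*P[2]-P[0], uv[1]*P[2]-P[1]]
    X=np.linalg.svd(np.array([a/np.linalg.norm(a[:3]) for a in A]))[2][-1]; return X[:3]/X[3]
def proj(c,X):
    K,R,t=c; p=K@(R@np.array(X)+t); return p[:2]/p[2]
def onz(c,uv,z):
    K,R,t=c; C=-R.T@t; d=R.T@np.linalg.inv(K)@np.array([uv[0],uv[1],1.]); return C+d*(z-C[2])/d[2]
E
python3 - <<'E'
from h import *
for l in ["blue_vial","start_key_top","stop_key_top","rinse_key_top","blue_vial_cap","red_vial","white_vial_1","solvent_bottle","spare_vial","probe_arm_tip","autosampler"]:
  for c in("scene","top"):
    print(l,c,[(round(d['p'],2),np.round(d['xy']).tolist(),int(d['mask'].sum())) for d in env.outline_of(c,l)][:5])
E
```

```text
blue_vial scene [(0.52, [249.0, 231.0], 212)]
blue_vial top [(0.49, [308.0, 207.0], 94)]
start_key_top scene [(0.58, [228.0, 223.0], 63)]
start_key_top top [(0.4, [319.0, 244.0], 80)]
stop_key_top scene [(0.55, [264.0, 265.0], 14135)]
stop_key_top top [(0.41, [340.0, 244.0], 45), (0.34, [294.0, 202.0], 13523), (0.19, [306.0, 240.0], 82)]
rinse_key_top scene []
rinse_key_top top [(0.61, [306.0, 240.0], 84)]
blue_vial_cap scene [(0.59, [250.0, 227.0], 169)]
blue_vial_cap top [(0.57, [304.0, 211.0], 102), (0.26, [308.0, 243.0], 84)]
red_vial scene [(0.53, [251.0, 231.0], 159), (0.46, [218.0, 233.0], 172), (0.16, [231.0, 244.0], 137), (0.16, [125.0, 239.0], 332)]
red_vial top [(0.64, [333.0, 214.0], 108), (0.36, [296.0, 202.0], 14149)]
white_vial_1 scene [(0.7, [230.0, 240.0], 158), (0.66, [212.0, 253.0], 161), (0.44, [265.0, 238.0], 150)]
white_vial_1 top [(0.51, [291.0, 194.0], 90), (0.51, [337.0, 183.0], 95), (0.45, [319.0, 197.0], 68)]
solvent_bottle scene [(0.6, [428.0, 225.0], 1635), (0.54, [231.0, 242.0], 167), (0.31, [264.0, 266.0], 13811)]
solvent_bottle top [(0.65, [129.0, 222.0], 1034)]
spare_vial scene [(0.7, [127.0, 239.0], 321)]
spare_vial top [(0.45, [419.0, 241.0], 148)]
probe_arm_tip scene [(0.68, [261.0, 264.0], 14354)]
probe_arm_tip top [(0.59, [292.0, 205.0], 13713)]
autosampler scene [(0.88, [261.0, 266.0], 14042), (0.7, [231.0, 222.0], 29), (0.67, [264.0, 240.0], 168)]
autosampler top [(0.77, [294.0, 203.0], 13985)]
```

```bash
python3 - <<'E'
import cv2
a=cv2.imread("pics/top0.png")[140:270,220:380];cv2.imwrite("pics/topz.png",cv2.resize(a,None,fx=4.5,fy=4.5,interpolation=cv2.INTER_CUBIC))
a=cv2.imread("pics/scene0.png")[175:315,170:345];cv2.imwrite("pics/scenez.png",cv2.resize(a,None,fx=4.2,fy=4.2,interpolation=cv2.INTER_CUBIC))
E
python3 - <<'E'
from h import *
def blob(c,m,box):
    x0,y0,x1,y1=box; z=np.zeros(m.shape,np.uint8); z[y0:y1,x0:x1]=m[y0:y1,x0:x1]
    n,l,s,ce=cv2.connectedComponentsWithStats(z); 
    return [(np.round(ce[i],1).tolist(),s[i].tolist()) for i in range(1,n) if s[i,4]>12]
for c,box in(("top",(230,145,365,262)),("scene",(180,180,340,310))):
    im=cv2.imread(f"pics/{c}0.png"); h=cv2.cvtColor(im,cv2.COLOR_BGR2HSV); H,S,V=h[...,0],h[...,1],h[...,2]
    print(c,"blue",blob(c,((H>100)&(H<122)&(S>110)&(V>60)),box))
    print(c,"red",blob(c,(((H<8)|(H>172))&(S>150)&(V>90)),box))
    print(c,"green",blob(c,((H>40)&(H<85)&(S>120)&(V>60)),box))
E
```

```text
top blue [([242.5, 164.5], [240, 162, 6, 6, 32]), ([304.6, 208.2], [301, 203, 9, 10, 45])]
top red [([333.5, 211.5], [330, 207, 9, 9, 31]), ([340.5, 244.0], [336, 239, 10, 11, 96])]
top green [([323.9, 242.5], [319, 238, 11, 11, 104])]
scene blue [([317.2, 182.4], [315, 180, 5, 6, 27]), ([248.6, 223.0], [244, 218, 10, 10, 72])]
scene red [([214.2, 224.8], [207, 219, 15, 13, 113])]
scene green [([227.8, 222.1], [223, 219, 10, 8, 65])]
```

View pics/topz.png

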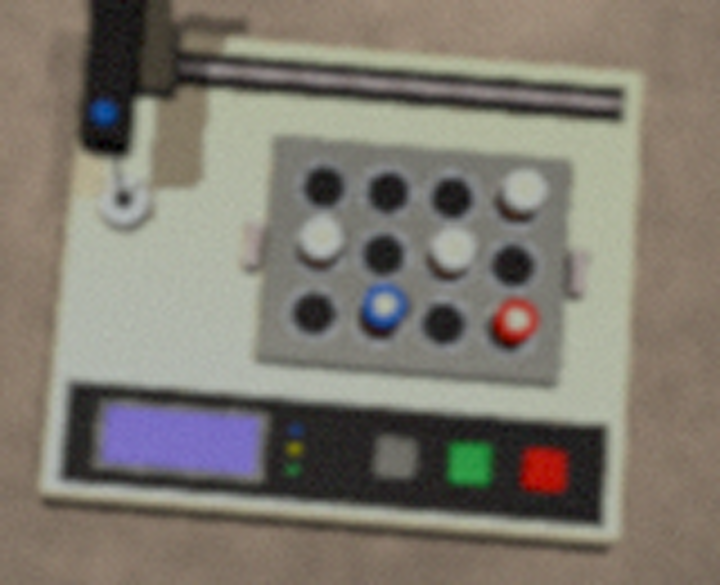

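View pics/scenez.png

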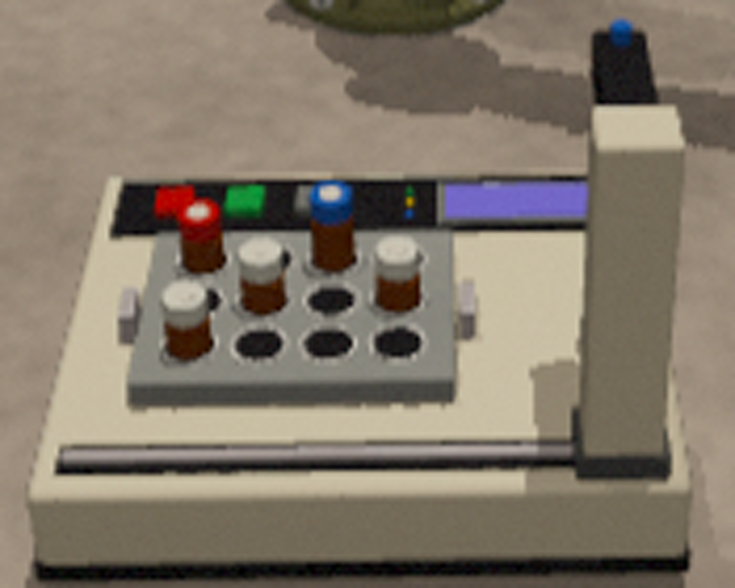

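Run:
```python
from h import *
T=cam("top");S=cam("scene")
z=lambda x,y,f,ox,oy:np.array([(x+.5)/f-.5+ox,(y+.5)/f-.5+oy])
t=lambda x,y:z(x,y,4.5,220,140); s=lambda x,y:z(x,y,4.2,170,175)
P={}
for n,a,b in [("blue",(384,304),(330,190)),("red",(517,320),(200,212)),("w_fl",(321,236),(398,247)),("w_fr",(451,245),(262,248)),("w_b",(523,186),(185,293)),("green",(470,464),(245,201)),("redkey",(545,470),(174,202)),("probeknob",(104,112),(620,32))]:
    X=tri([(T,t(*a)),(S,s(*b))]); print(n,np.round(X,4), "scene err",np.round(proj(S,X)-s(*b),1),"top err",np.round(proj(T,X)-t(*a),1))
# top view only at known heights
print("top-only:")
for n,a,h in [("rinse",(396,457),.0895),("green",(470,464),.0895),("stop",(545,470),.0895),("blue.155",(384,304),.155),("red",(517,320),.14),("wl",(321,236),.14),("wr",(451,245),.14),("wb",(523,186),.14),("probetip",(107,150),.247),("rinseport",(124,205),.104),
 ("trayTL",(275,136),.1),("trayTR",(570,158),.1),("trayBR",(555,384),.1),("trayBL",(257,362),.1)]:
    print(n,np.round(onz(T,t(*a),h),4))
print("scene-only:")
for n,a,h in [("green",(245,201),.0895),("blue",(330,190),.155),("red",(200,212),.14),("wl",(398,247),.14),("wr",(262,248),.14),("wb",(185,293),.14)]: print(n,np.round(onz(S,s(*a),h),4))
```

```text
blue [ 0.5611 -0.0636  0.1545] scene err [-0.1 -0. ] top err [-0.1 -0. ]
red [ 0.5556 -0.1472  0.1388] scene err [-0.4 -0. ] top err [-0.4  0. ]
w_fl [ 0.6062 -0.024   0.1411] scene err [-0.3 -0. ] top err [-0.3 -0. ]
w_fr [ 0.6019 -0.1064  0.1424] scene err [-0. -0.] top err [-0. -0.]
w_b [ 0.6412 -0.1518  0.1414] scene err [-0.1 -0. ] top err [-0.1  0. ]
green [ 0.4703 -0.1243  0.0853] scene err [-0.3 -0. ] top err [-0.3 -0. ]
redkey [ 0.4674 -0.1728  0.0854] scene err [-0.3 -0. ] top err [-0.3  0. ]
probeknob [0.6372 0.1025 0.3048] scene err [-0.1  0. ] top err [-0.1 -0. ]
top-only:
rinse [ 0.4734 -0.0771  0.0895]
green [ 0.4699 -0.1247  0.0895]
stop [ 0.467  -0.1729  0.0895]
blue.155 [ 0.561  -0.0638  0.155 ]
red [ 0.5554 -0.1481  0.14  ]
wl [ 0.6064 -0.0248  0.14  ]
wr [ 0.6024 -0.1067  0.14  ]
wb [ 0.6416 -0.1522  0.14  ]
probetip [0.6309 0.104  0.247 ]
rinseport [0.632  0.1017 0.104 ]
trayTL [0.6815 0.0046 0.1   ]
trayTR [ 0.6711 -0.1889  0.1   ]
trayBR [ 0.5214 -0.178   0.1   ]
trayBL [0.5315 0.0135 0.1   ]
scene-only:
green [ 0.4764 -0.123   0.0895]
blue [ 0.5618 -0.0634  0.155 ]
red [ 0.5574 -0.1461  0.14  ]
wl [ 0.6048 -0.0232  0.14  ]
wr [ 0.5987 -0.1065  0.14  ]
wb [ 0.6395 -0.1517  0.14  ]
```

Request:
carry_out([
  [[0,-27,0],[0,-7.1,0]],
  [[0,-27,0],[0,-7.1,0]],
  [[0,-27,0],[0,-7.1,0]],
  [[-31,0,-16],[0,0,0]],
  [[-31,0,-16],[0,0,0]],
  [[-31,0,-16],[0,0,0]],
  [[-31,0,-16],[0,0,0]],
  [[-31,0,-16],[0,0,0]],
  [[-31,0,-16],[0,0,0]],
  [[-31,0,-16],[0,0,0]],
  [[-31,0,-16],[0,0,0]],
  [[-31,0,-16],[0,0,0]],
], jaw=0, squeeze=20)

```text
time_s: 2.45
tool_pos: [0.3995, 0.3018, 0.3038]
tool_rot: [-90.0, -0.0, 86.6]
force: [0.5, -0.6, -0.3]
grip_width: 0.0028
```

Request:
carry_out([
  [[-31,0,-16],[0,0,0]],
  [[-31,0,-16],[0,0,0]],
  [[-31,0,-16],[0,0,0]],
  [[-31,0,-16],[0,0,0]],
  [[-31,0,-16],[0,0,0]],
  [[-31,0,-16],[0,0,0]],
  [[-31,0,-16],[0,0,0]],
  [[-31,0,-16],[0,0,0]],
  [[-31,0,-16],[0,0,0]],
  [[-31,0,-16],[0,0,0]],
  [[-31,0,-16],[0,0,0]],
  [[-14,0,-7],[0,0,0]],
])

```text
time_s: 3.65
tool_pos: [0.5609, -0.0662, 0.3037]
tool_rot: [-90.0, 0.1, 86.3]
force: [0.3, -0.2, -0.0]
grip_width: 0.0004
```

Run:
```python
from h import *
o=env.get_obs(); print(o['time_s'],o['tool_pos'],o['tool_rot'],o['grip_width'],o['qpos'])
for c in("scene","top","wrist"):
    im=env.read_camera(c); cv2.imwrite(f"pics/{c}1.png",im[:,:,::-1])
C=cam("wrist",o)
for n,X in dict(blue=(.561,-.0636,.1545),red=(.5555,-.1475,.14),green=(.471,-.1245,.0895),tcp=o['tool_pos']).items(): print(n,proj(C,X))
```

```text
3.65 [ 0.56091394 -0.06618908  0.30374835] [-90.04762902   0.09799746  86.30516771] 0.0004234861835569021 [-22.3340749    6.39099209  28.97014176  89.16450704  -3.00560227
  85.19293146  93.03949136]
blue [289.58674317 196.66158205]
red [203.45471439 192.67831827]
green [225.62031012 100.96546575]
tcp [286.66567365 270.35646149]
```

View pics/wrist1.png

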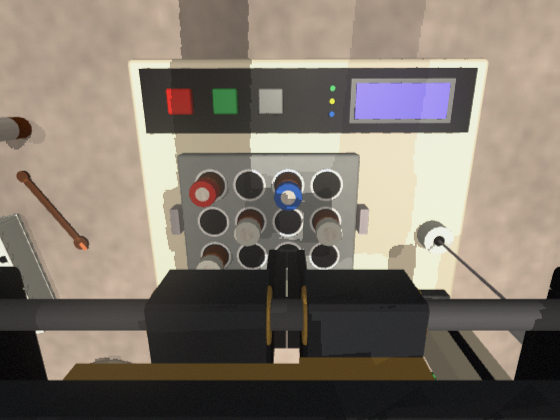

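View pics/scene1.png

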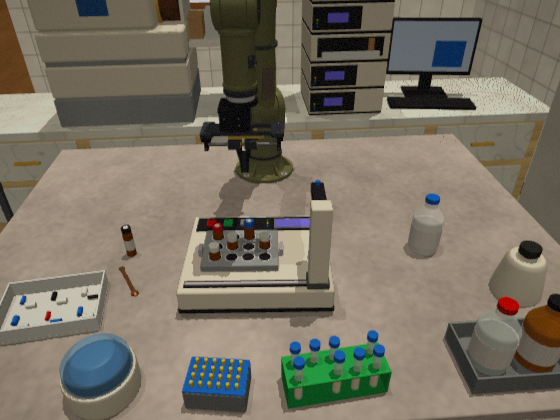

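Request:
carry_out([
  [[1.5,23,0],[0,0,0]],
  [[0,23,0],[0,0,0]],
  [[0,23,0],[0,0,0]],
  [[0,23,0],[0,0,0]],
  [[0,23,0],[0,0,0]],
  [[0,19,0],[0,0,0]],
  [[0,0,0],[0,0,0]],
])

```text
time_s: 4.5
tool_pos: [0.5583, -0.0583, 0.1669]
tool_rot: [-89.7, -0.0, 86.7]
force: [-1.0, 0.8, -1.1]
grip_width: 0.0004
```

Run:
```python
from h import *
o=env.get_obs(); print(o['time_s'],o['tool_pos'],o['tool_rot'],o['force'])
for c in("wrist","scene","top"):
    im=env.read_camera(c); cv2.imwrite(f"pics/{c}2.png",im[:,:,::-1])
a=cv2.imread("pics/wrist2.png");b=cv2.imread("pics/scene2.png")[150:300,150:350]
cv2.imwrite("pics/both2.png",np.vstack([cv2.resize(a,(400,300)),cv2.resize(b,(400,300))]))
print(proj(cam("wrist",o),(.561,-.064,.1545)),proj(cam("wrist",o),o['tool_pos']))
```

```text
4.5 [ 0.5583244  -0.05826963  0.16694359] [-8.96936368e+01 -3.59716309e-02  8.67148229e+01] [-1.02055169  0.79622487 -1.14241925]
[276.66115308 265.05416214] [286.66070601 270.35798138]
```

View pics/both2.png

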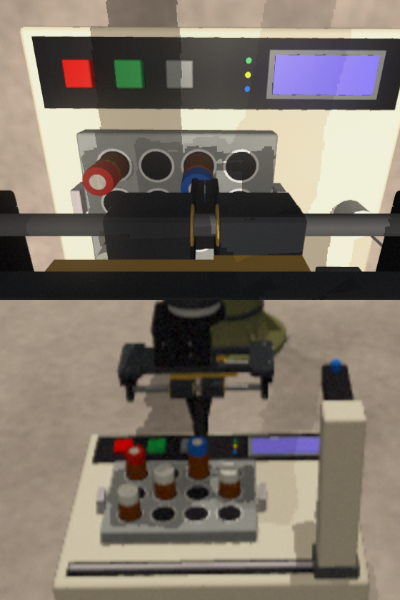

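Run:
```python
from h import *
for i in range(4):
    o=env.get_obs(); print(o['time_s'],np.round(o['tool_pos'],4),np.round(o['tool_rot'],2),np.round(o['force'],1)); env.read_camera("wrist")
```

```text
4.65 [ 0.5611 -0.0596  0.1708] [-9.009e+01 -4.000e-02  8.665e+01] [-0.   0.2  1.4]
4.7 [ 0.5614 -0.0599  0.171 ] [-9.013e+01 -4.000e-02  8.662e+01] [ 0.8 -0.2 -0.6]
4.75 [ 0.5614 -0.0602  0.1711] [-9.015e+01 -3.000e-02  8.660e+01] [-0.2 -0.3  0.6]
4.8 [ 0.5613 -0.0604  0.171 ] [-9.014e+01 -3.000e-02  8.659e+01] [-0.4 -0.2  0.1]
```

Request:
carry_out([
  [[-3,4,0],[0,0,0]],
  [[0,4,0],[0,0,0]],
  [[0,2,0],[0,0,0]],
  [[0,0,0],[0,0,0]],
  [[0,0,0],[0,0,0]],
])

```text
time_s: 5.35
tool_pos: [0.5603, -0.0636, 0.1594]
tool_rot: [-90.0, 0.0, 86.6]
force: [-0.6, 0.1, -0.3]
grip_width: 0.0008
```

Request:
carry_out([
  [[0,1.5,0],[0,0,0]],
  [[0,1.5,0],[0,0,0]],
  [[0,1.5,0],[0,0,0]],
  [[0,1.5,0],[0,0,0]],
  [[0,1.5,0],[0,0,0]],
  [[0,1.5,0],[0,0,0]],
])

```text
time_s: 5.95
tool_pos: [0.5604, -0.0636, 0.1508]
tool_rot: [-90.0, -0.0, 86.6]
force: [-0.3, 0.5, 3.4]
grip_width: 0.0006
```

Contact made, sliding at 3.4 N. Continue.

Request:
carry_out([
  [[0,1.5,0],[0,0,0]],
  [[0,1.5,0],[0,0,0]],
  [[0,1.5,0],[0,0,0]],
  [[0,1.5,0],[0,0,0]],
  [[0,1.5,0],[0,0,0]],
  [[0,1,0],[0,0,0]],
])

```text
time_s: 6.55
tool_pos: [0.5604, -0.0636, 0.1419]
tool_rot: [-90.0, -0.0, 86.6]
force: [-0.5, -0.1, 3.2]
grip_width: 0.0005
```

Request:
carry_out([
  [[0,0.7,0],[0,0,0]],
  [[0,0.7,0],[0,0,0]],
  [[0,0.5,0],[0,0,0]],
  [[0,0.4,0],[0,0,0]],
])

```text
time_s: 6.95
tool_pos: [0.5605, -0.0636, 0.1404]
tool_rot: [-90.0, -0.0, 86.6]
force: [-2.6, 0.2, 9.2]
grip_width: 0.0003
```

Request:
carry_out([
  [[0,0,0],[0,0,0]],
  [[0,0,0],[0,0,0]],
  [[0,0,0],[0,0,0]],
  [[0,-5,0],[0,0,0]],
  [[0,-15,0],[0,0,0]],
  [[0,-20,0],[0,0,0]],
  [[0,-20,0],[0,0,0]],
  [[-16,-10,21],[0,0,0]],
  [[-16,0,21],[0,0,0]],
  [[-16,0,21],[0,0,0]],
  [[-18,0,22],[0,0,0]],
  [[0,0,0],[0,0,0]],
])

```text
time_s: 8.15
tool_pos: [0.4693, -0.1275, 0.2108]
tool_rot: [-90.0, -0.0, 86.3]
force: [1.3, -0.4, 0.3]
grip_width: 0.0006
```

Run:
```python
from h import *
for i in range(3):
    env.read_camera("scene")
    o=env.get_obs(); print(o['time_s'],np.round(o['tool_pos'],4),np.round(o['tool_rot'],2),np.round(o['force'],1))
for c in("wrist","scene","top"):
    im=env.read_camera(c); cv2.imwrite(f"pics/{c}3.png",im[:,:,::-1])
a=cv2.imread("pics/wrist3.png");b=cv2.imread("pics/scene3.png")[175:315,170:345]
cv2.imwrite("pics/both3.png",np.hstack([cv2.resize(a,(400,300)),cv2.resize(b,(400,320))[:300]]))
C=cam("wrist",o)
for X in [(.471,-.1245,.0895),(.561,-.0636,.14),o['tool_pos']]: print(proj(C,X),proj(cam("scene"),X))
```

```text
8.2 [ 0.4709 -0.1258  0.2109] [-9.011e+01 -6.000e-02  8.639e+01] [-0.3  0.1  0. ]
8.25 [ 0.4719 -0.1246  0.2108] [-9.012e+01 -6.000e-02  8.650e+01] [-0.1  0.9 -0.3]
8.3 [ 0.4723 -0.124   0.2105] [-9.010e+01 -4.000e-02  8.657e+01] [0.8 0.9 0.7]
[285.78823487 203.64974579] [227.45944179 221.4249795 ]
[369.28632321 326.01376532] [248.38888539 224.31869964]
[286.66010536 270.35777471] [224.38806052 185.4279685 ]
```

View pics/both3.png

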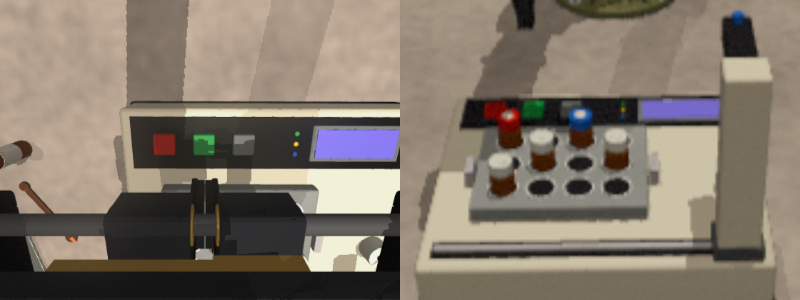

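View pics/wrist3.png

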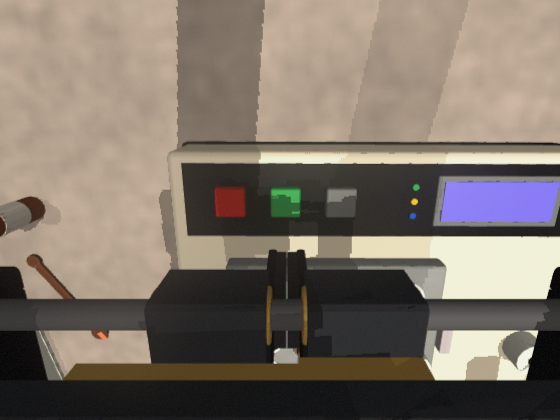

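Request:
carry_out([
  [[0,18,0],[0,0,0]],
  [[0,18,0],[0,0,0]],
  [[0,18,0],[0,0,0]],
  [[0,18,0],[0,0,0]],
  [[0,16,0],[0,0,0]],
  [[0,10,0],[0,0,0]],
  [[0,6,0],[0,0,0]],
  [[0,3,0],[0,0,0]],
  [[0,2,0],[0,0,0]],
  [[0,0,0],[0,0,0]],
  [[0,0,0],[0,0,0]],
])

```text
time_s: 9.55
tool_pos: [0.472, -0.1245, 0.1013]
tool_rot: [-90.1, -0.0, 86.6]
force: [-0.0, 0.1, 0.3]
grip_width: 0.0006
```

Run:
```python
from h import *
o=env.get_obs(); print(o['time_s'],np.round(o['tool_pos'],4),np.round(o['tool_rot'],2),np.round(o['force'],1))
for c in("wrist","scene"):
    im=env.read_camera(c); cv2.imwrite(f"pics/{c}4.png",im[:,:,::-1])
a=cv2.imread("pics/wrist4.png");b=cv2.imread("pics/scene4.png")[175:315,170:345]
cv2.imwrite("pics/both4.png",np.hstack([cv2.resize(a,(400,300)),cv2.resize(b,(400,320))[:300]]))
```

```text
9.55 [ 0.472  -0.1245  0.1013] [-9.006e+01 -1.000e-02  8.656e+01] [-0.   0.1  0.3]
```

View pics/both4.png

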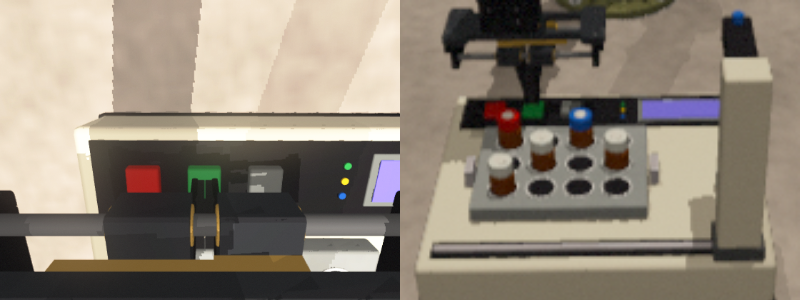

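Request:
carry_out([
  [[0,4,0],[0,0,0]],
  [[0,3,0],[0,0,0]],
  [[0,2,0],[0,0,0]],
  [[0,1.5,0],[0,0,0]],
  [[0,1.5,0],[0,0,0]],
  [[0,1,0],[0,0,0]],
  [[0,1,0],[0,0,0]],
  [[0,0.5,0],[0,0,0]],
])

```text
time_s: 10.45
tool_pos: [0.4714, -0.1244, 0.0864]
tool_rot: [-90.0, -0.0, 86.6]
force: [-2.1, 0.4, 4.2]
grip_width: 0.0009
```

Request:
carry_out([
  [[0,0.6,0],[0,0,0]],
  [[0,0.5,0],[0,0,0]],
  [[0,0.5,0],[0,0,0]],
  [[0,0,0],[0,0,0]],
])

```text
time_s: 10.85
tool_pos: [0.4715, -0.1244, 0.0858]
tool_rot: [-90.0, -0.0, 86.6]
force: [-6.2, 1.7, 12.3]
grip_width: 0.0002
```

Request:
carry_out([
  [[0,-3,0],[0,0,0]],
  [[0,-10,0],[0,0,0]],
  [[0,-25,0],[0,0,0]],
  [[0,-30,0],[0,0,0]],
  [[0,-30,0],[0,0,0]],
  [[0,-30,0],[0,0,0]],
  [[0,-30,0],[0,0,0]],
  [[0,-20,0],[0,0,0]],
  [[0,0,0],[0,0,0]],
  [[0,0,0],[0,0,0]],
  [[0,0,0],[0,0,0]],
  [[0,0,0],[0,0,0]],
])

```text
time_s: 12.05
tool_pos: [0.4709, -0.1243, 0.2614]
tool_rot: [-89.9, 0.0, 86.6]
force: [0.6, 1.2, 0.1]
grip_width: 0.0005
```

Run:
```python
from h import *
o=env.get_obs(); print(o['time_s'],np.round(o['tool_pos'],4),np.round(o['tool_rot'],2),np.round(o['force'],1))
for c in("wrist","scene","top"):
    im=env.read_camera(c); cv2.imwrite(f"pics/{c}5.png",im[:,:,::-1])
a=cv2.imread("pics/wrist5.png");b=cv2.imread("pics/scene5.png")[175:315,170:345]
cv2.imwrite("pics/both5.png",np.hstack([cv2.resize(a,(400,300)),cv2.resize(b,(400,320))[:300]]))
# cap shift before/after in scene, predicted
def blue(n):
    im=cv2.imread(n);h=cv2.cvtColor(im,cv2.COLOR_BGR2HSV);m=cv2.inRange(h,(100,110,60),(122,255,255));m[:,:235]=0;m[:,265:]=0;m[:200]=0;m[250:]=0
    return np.argwhere(m).mean(0)[::-1]
print(blue("pics/scene0.png"),blue("pics/scene5.png"))
S=cam("scene"); print(proj(S,(.561,-.0636,.1545)),proj(S,(.561,-.0636,.14)))
```

```text
12.05 [ 0.4709 -0.1243  0.2614] [-89.88   0.    86.56] [0.6 1.2 0.1]
[248.55555556 222.98611111] [248.55555556 226.98611111]
[248.13195959 219.85198642] [248.38888539 224.31869964]
```

View pics/both5.png

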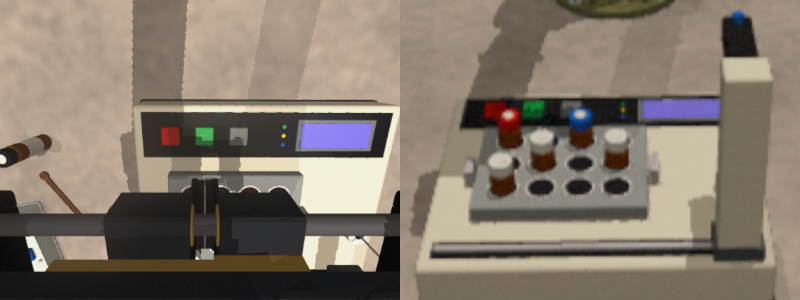

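```bash
python3 -c "
from cell import env
print(env.sign_off())"
```

```text
the job is handed in; nothing more can be done
None
```

I pressed the blue-capped vial home, then pressed the green start key fully down and drew the hand back clear. The job is handed in; the sign-off gives no verdict.

- **Blue vial:** The cap top measured about 154.5 mm above the bench at the start. It slid down under about 3.3 N. At a TCP height of 140.4 mm the force rose to 9 N, which I took as the hard stop, and I held it there for 0.3 s. Afterwards the scene picture shows it level with the other caps. The cap moved 4.0 px in that picture, where a 14.5 mm drop predicts 4.5 px. That is coarse, but agrees within a few millimetres.
- **Start key:** I pressed it down to a TCP height of 85.8 mm with 12 N, so it was at its stop. The force there also had a sideways part of about 6 N.
- **Final state:** The hand is at 261 mm, well clear, with the force back near zero. By eye, the last pictures show no change in the other keys, the other vials or the spare vial. I did not re-measure them, and I did not specifically check the solvent bottle at the end. The hand passed above it only on the way in.
- **Time:** The robot clock was at about 12 s of the 38 s allowed.

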